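Load a carving blank under the hold-down spring

ROBOT

A 6-joint arm with a two-finger parallel gripper is mounted at the origin on the work surface. World frame = base frame: x ahead of the robot, y to its left, z up, the work surface at z = 0. Lengths are in mm, angles in rad, forces in N, time in s.
With the tool pointing down it reaches from about 275 to 825 mm from the base axis. Payload 5.2 kg.
Tool frame: the origin (TCP) lies at the very end of the fingers, on their centre line; the grasp point (between the pads) lies 19 mm behind it; z points along the fingers, y is the direction in which the jaws open and shut (so a half turn about z gives the same grasp; the last joint's range is limited). The gripper opens to 93 mm and grips with 3 to 60 N. Pads are 15 mm wide; open, the fingers measure 128 mm over their backs; the gripper's body (75 mm by 188 mm) begins 65 mm behind the grasp point.
Start: joints at [1.084, 0.259, 1.535, -0, 1.348, -0.203], TCP at [153.981, 528.01, 218.653] pointing down, gripper open.
Joint ranges: [-3.14, 3.14], [-0.91, 2.08], [0.19, 2.58], [-1.22, 4.36], [0.22, 2.71], [-3.12, 3.12]. Speed limits (rad/s): [2.57, 2.57, 3.14, 3.14, 3.14, 3.14].

INTERFACE

Orientations are given as [roll, pitch, yaw] about the fixed x, y, z axes, in that order (R = Rz(yaw) Ry(pitch) Rx(roll)).
In Python, from bench import robot gives the robot as it stands. The module is installed in compiled form; this text tells all that it offers. Calls block until the motion is done:
- robot.move_ptp(position, orientation): joint-space move of the TCP to a pose.
- robot.move_linear(position, ori=None, speed=150, f_stop=None): straight line of the TCP; ori=None keeps the orientation; speed is the mean speed in mm/s. With f_stop (N) it stops when the force on the tool has changed by that much, and returns True; else False.
- robot.move_j(angles): joint-space move.
- robot.move_gripper(opening): opening from 0.0 (shut) to 1.0 (fully open); the grip force is fixed at half the most; returns when the fingers have stopped.
- robot.sleep(seconds).
- robot.inverse_kinematics(position, orientation): joint angles nearest the present ones, or None.
- robot.get_image(name): name is "side" or "top"; returns a dict with "img" (420x560x3 uint8, blue, green, red), "fovy" (degrees; the focal length in pixels is half the picture's height over the tangent of half this angle, whatever the lens; pixels are square), "cx", "cy" (the principal point, pixels), "k1" (the pictures are not rectified: a ray, as slopes to the right and down, at radius r is drawn at 1 + k1 r^2 times it, then the intrinsics apply), "eye" and "orientation" of the camera in the world. Camera axes: x right, y down, z forward; pixel columns grow to the right and rows downward; lengths in mm; the calibration is good to about 2 mm. A picture is of the moment at which its call begins. There is no depth.
A pose or a line that the arm cannot do raises robot.MotionError and nothing moves.
- robot.hand_in(): hands the job in, once; it reports no verdict.
Readings, each from a call of its own:
- robot.current_t(): time.
- robot.current_qpos(): joint angles.
- robot.current_joint_vel(): joint speeds.
- robot.current_joint_efforts(): joint torques, N m.
- robot.current_tcp_pos(): TCP position.
- robot.current_eef_rot(): TCP orientation.
- robot.current_contact_force(): force on the tool from outside, world axes, zero at the start.
- robot.current_ft_torque(): the same for the moment, N m.
- robot.current_gripper_width(): opening from 0.0 (shut) to 1.0 (fully open).
Only numpy, scipy, OpenCV 4.12 (cv2) and the standard library are available. Lean on these libraries where they do the work, as an engineer would, in place of code of your own. Each camera call takes 0.05 s, during which the arm holds its last target.

TASK

Load the carving blank into the hold-down fixture on the board: with the fingertips on its rubber pad, press the blank down hard on its sprung bed so that it clears the cross bar, and slide it along the trough under the bar and the leaf spring until it is fully home against the end stop, then let go so that the bed holds it up against the bar. Do not lift the blank out of its trough, and leave the tools and other things lying about where they are.

Things in the scene. Friction and masses are not known exactly. Their poses are not given: they have to be found in the camera images.
- fixture: Hold-down fixture fixed to the bench: plywood board 360 (x) x 310 (y) x 18 mm with a wooden trough along its x axis. Origin: centre of the board's underside, at bench height; x = feed direction, z up. Trough centred on y = 0, 58 mm wide inside, 14 mm cheeks (x -145 to +140 mm, tops 54 mm above the bench); a low back board closes it at x = -145 mm. Tools up to 30 mm tall lie on the board beside it.
- bed (a joint): Sprung aluminium plate, the trough's whole floor: depth pressed (m), 0 = up (top 48 mm above the bench), at most 0.010 (hard stop). It sinks level wherever pressed: starts at about 5 N, about 14 N at the stop. The blank clears the bar only while this is over 0.005; 0.006 to 0.009 is comfortable. Let go with the blank home, it settles near 0.005.
- leaf (a joint): Steel leaf spring hinged just past the bar (at x = 70 mm in the fixture), strip 47 mm long, 26 mm wide, sloping down along the feed direction into the trough: lift angle (rad), 0 = at rest with nothing under it, 0.1 to 0.2 with the blank under it. It presses the blank's top with about 3 to 4 N.
- blank: Carving blank, light-wood slab 130 (x, along the trough) x 54 (y) x 18 mm, about 90 g, lying loose and flat on the bed before the bar. Origin: centre of its underside; z up, x = feed direction. Its top starts 66 mm above the bench, 5 mm too high for the bar. Waxed (friction about 0.15), but a ribbed rubber pad (50 x 44 mm, flush, friction about 1) is set in its top near the back.
- blank_front (a point): Middle of the blank's top front edge (65 mm ahead of its origin along its x, 18 mm up): the end that goes under the bar.
- blank_back (a point): Middle of the blank's top back edge (65 mm behind its origin, 18 mm up). The rubber finger pad reaches from 4 to 54 mm ahead of this point. When home, the rear 58 mm of the blank stays open to view before the bar.
- bar_edge (a point): Middle of the lower edge of the dark steel cross bar that bridges the trough on two posts, on the side the blank comes from (x = 53 mm in the fixture, 61 mm above the bench). The bar is 16 mm thick along x, 115 mm wide, its top 75 mm above the bench. Axes as the fixture's.
- stop_face (a point): Middle of the wooden end stop's face (x = 125 mm in the fixture, 54 mm above the bench; the stop's top is at 68 mm). The blank is home when its front touches this face. Axes as the fixture's.
- gouge_short: Bystander: a gouge 180 mm long with a turned wooden handle, lying on the board beside the trough.
- sanding_block: Bystander: a cork sanding block 90 x 55 x 30 mm on the board beside the trough.
- offcut: Bystander: a wooden offcut 70 x 40 x 24 mm on the board beside the trough.
- gouge_long: Bystander: a gouge 260 mm long with a dark handle, lying on the bench.
- cup: Bystander: a white cup 84 mm wide, 105 mm tall, on the bench.
- oil_bottle: Bystander: an amber bottle 56 mm wide, 140 mm tall, on the bench.
Mind the look-alikes: they are no part of the job. Leave any red look-alike of the blank alone.

How it is judged:
By the outcome, as a careful person would: the job done as asked, in the order asked, and still so for the second after the job is handed in, with the robot touching nothing.
It also fails if it takes over 38 s, if anything falls off the work surface, if the arm or the gripper's body presses on something with over 40 N, if the wrist force passes 120 N, or if a joint passes its speed limit or range.

## Working session

There is one attempt and no reset: what is moved stays moved. The work goes in short steps, each a Python script; the robot and the scene stay as the last script left them, time stands still between calls to the robot, and variables do not carry over. Pictures are saved under pics/ and viewed, and the job is handed in when it is done.

```bash
mkdir -p pics; ls
python3 - <<'E'
from bench import robot
import cv2
for n in("side","top"):
    d=robot.get_image(n); cv2.imwrite(f"pics/{n}0.png",d["img"]); print(n,{k:v for k,v in d.items() if k!="img"})
print(robot.current_t(),robot.current_eef_rot(),robot.current_gripper_width(),robot.current_contact_force())
E
```

```text
pics
side {'fovy': 51.00053422259016, 'cx': 276.3817323874598, 'cy': 201.58277208333453, 'k1': 0.033033521934823395, 'eye': array([540.98183204, 985.72170065, 935.59220897]), 'orientation': array([-2.27358695, -0.00657237, -3.10739587])}
top {'fovy': 56.002317612216615, 'cx': 275.42694308783143, 'cy': 208.2166927270273, 'k1': -0.07442402710880999, 'eye': array([ 333.77515999,  -25.72356707, 1154.24492041]), 'orientation': array([-2.9298153 , -0.00508171, -1.48048888])}
0.1 [-3.14003113e+00 -3.23592278e-04  2.85780069e+00] 1.0006517167469406 [-0.69081364 -0.89181096 -0.64605251]
```

View pics/side0.png

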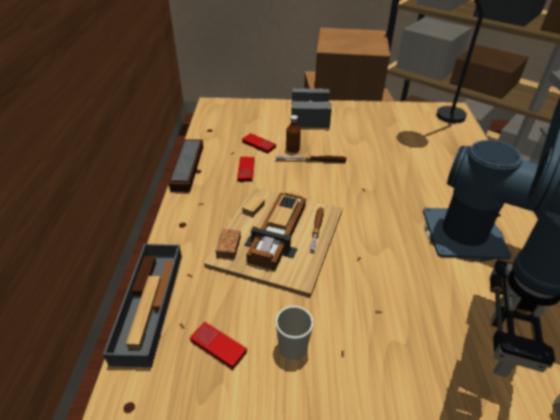

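View pics/top0.png

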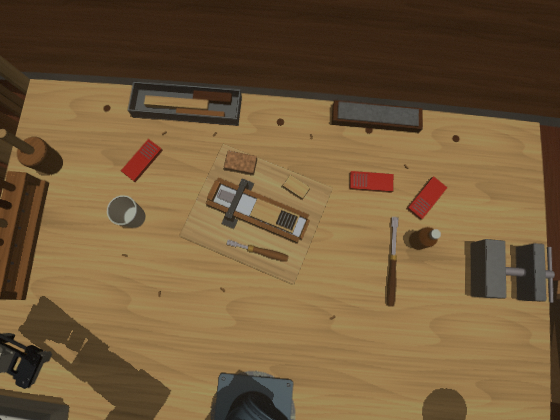

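Run:
```python
import cv2
a=cv2.imread("pics/side0.png")[180:295,195:350]; cv2.imwrite("pics/side0c.png",cv2.resize(a,None,fx=5,fy=5,interpolation=cv2.INTER_CUBIC))
a=cv2.imread("pics/top0.png")[140:285,175:335]; cv2.imwrite("pics/top0c.png",cv2.resize(a,None,fx=4,fy=4,interpolation=cv2.INTER_CUBIC))
```

```text
(no output)
```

View pics/side0c.png

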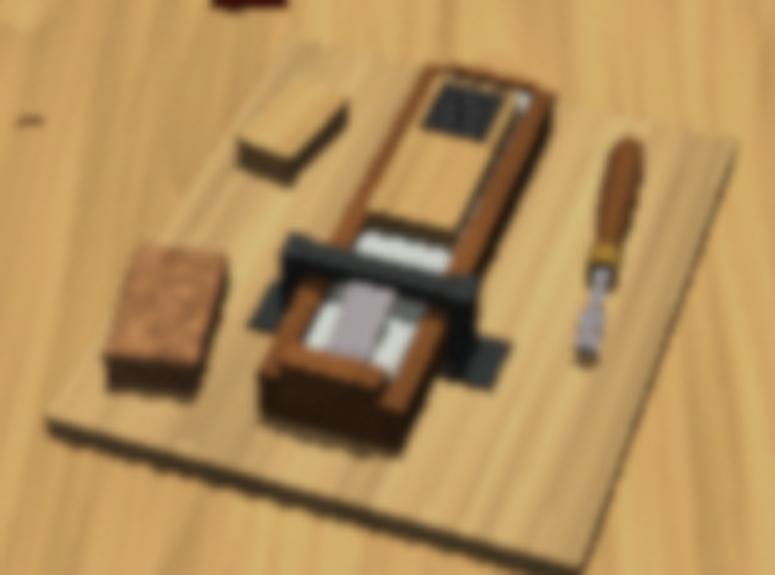

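View pics/top0c.png

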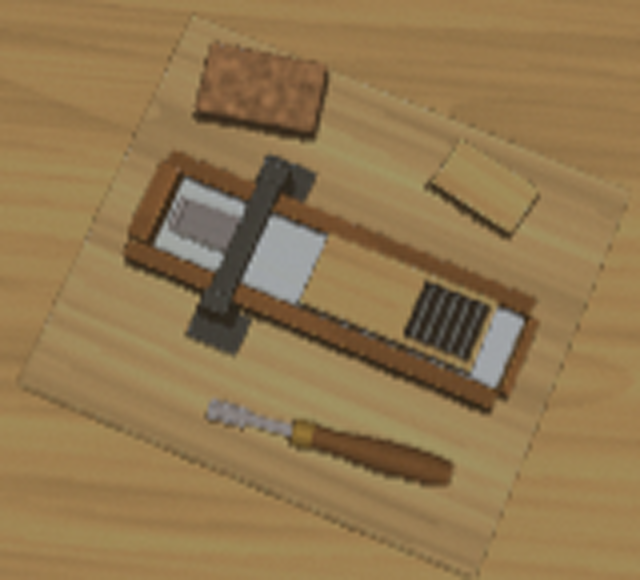

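```bash
cat > h.py <<'E'
import numpy as np, cv2
from scipy.spatial.transform import Rotation as R
from scipy.optimize import least_squares
C={'side':dict(fovy=51.00053422259016,cx=276.3817323874598,cy=201.58277208333453,k1=0.033033521934823395,eye=[540.98183204,985.72170065,935.59220897],o=[-2.27358695,-0.00657237,-3.10739587]),
'top':dict(fovy=56.002317612216615,cx=275.42694308783143,cy=208.2166927270273,k1=-0.07442402710880999,eye=[333.77515999,-25.72356707,1154.24492041],o=[-2.9298153,-0.00508171,-1.48048888])}
def proj(n,P):
    c=C[n]; P=np.atleast_2d(P); q=(P-np.array(c['eye']))@R.from_euler('xyz',c['o']).as_matrix()
    s=q[:,:2]/q[:,2:]; r2=(s**2).sum(1,keepdims=True); f=210/np.tan(np.radians(c['fovy']/2))
    return s*(1+c['k1']*r2)*f+[c['cx'],c['cy']]
def fw(p,P):
    P=np.atleast_2d(P).astype(float); c,s=np.cos(p[2]),np.sin(p[2])
    return np.c_[p[0]+c*P[:,0]-s*P[:,1],p[1]+s*P[:,0]+c*P[:,1],P[:,2]]
E
cat > fit.py <<'E'
from h import *
tc=lambda X,Y:((X+.5)/4-.5+175,(Y+.5)/4-.5+140)
sc=lambda X,Y:((X+.5)/5-.5+195,(Y+.5)/5-.5+180)
L=[('top',tc(20,383),(180,155,18)),('top',tc(195,14),(180,-155,18)),('top',tc(628,205),(-180,-155,18)),('top',tc(480,577),(-180,155,18)),
('side',sc(48,420),(180,-155,18)),('side',sc(738,140),(-180,155,18)),('side',sc(310,42),(-180,-155,18)),('side',sc(583,567),(180,155,18)),
('top',tc(537,300),(-145,-43,54)),('top',tc(493,410),(-145,43,54))]
res=lambda p:np.concatenate([proj(n,fw(p,P))[0]-u for n,u,P in L])
s=least_squares(res,[260,0,1.3],loss='soft_l1',x_scale=[10,10,.1]); print(s.x); print(s.fun.reshape(-1,2).round(1))
for cam in('top','side'):
    q=least_squares(lambda p:np.concatenate([proj(n,fw(p,P))[0]-u for n,u,P in L if n==cam]),s.x,x_scale=[10,10,.1]).x; print(cam,q)
np.save('fix.npy',s.x)
E
python3 fit.py
cat > ov.py <<'E'
from h import *
import sys
p=np.load('fix.npy'); tag=sys.argv[1]; bx=float(sys.argv[2]); dep=float(sys.argv[3]); by=float(sys.argv[4]) if len(sys.argv)>4 else 0
def box(x0,x1,y0,y1,z): return [(x0,y0,z),(x1,y0,z),(x1,y1,z),(x0,y1,z)]
zt=66-dep
for n,(r0,r1,c0,c1,k) in dict(side=(180,295,195,350,5),top=(150,275,180,330,5)).items():
    a=cv2.resize(cv2.imread(f"pics/{n}{tag}.png")[r0:r1,c0:c1],None,fx=k,fy=k,interpolation=cv2.INTER_CUBIC)
    for b,col in((box(-180,180,-155,155,18),(255,0,0)),(box(-145,140,-43,43,54),(255,0,255)),(box(53,69,-57.5,57.5,75),(255,255,0)),(box(bx-65,bx+65,by-27,by+27,zt),(0,255,0)),(box(bx-61,bx-11,by-22,by+22,zt),(0,0,255)),(box(125,125,-29,29,54),(0,255,255))):
        u=(proj(n,fw(p,b))-[c0,r0]+.5)*k-.5
        cv2.polylines(a,[np.round(u).astype(int)],True,col,1,cv2.LINE_AA)
    cv2.imwrite(f"pics/ov_{n}{tag}_{bx:.0f}.png",a)
E
python3 ov.py 0 -55 0
```

```text
[562.71431958  44.89470395   1.26294598]
[[-0.9  0.6]
 [-0.7  0.2]
 [ 1.  -3.3]
 [-1.4  1.2]
 [-0.8 -1.7]
 [ 0.4 -0.7]
 [-4.4 -1.8]
 [-0.1 -0.5]
 [-0.   0.1]
 [-0.4  0.3]]
top [562.77535173  43.56623947   1.2585601 ]
side [559.23179825  48.66076069   1.25316177]
```

View pics/ov_side0_-55.png

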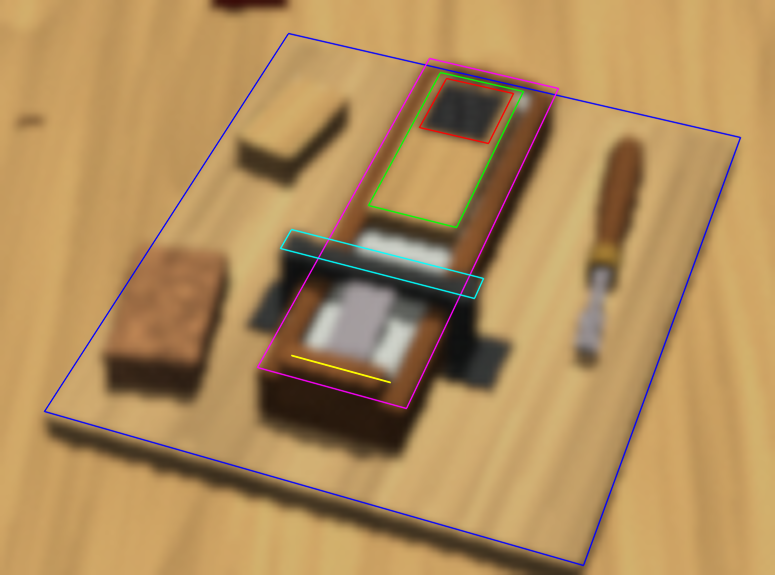

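View pics/ov_top0_-55.png

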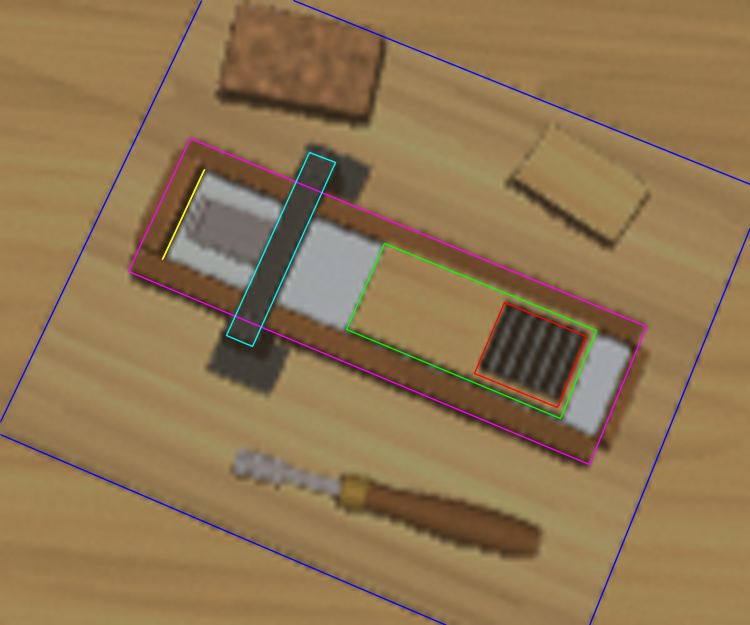

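Run:
```python
import cv2
def z(n,r0,r1,c0,c1,k,o):
    a=cv2.imread(f"pics/{n}0.png")[r0:r1,c0:c1]; a=cv2.resize(a,None,fx=k,fy=k,interpolation=cv2.INTER_LANCZOS4); cv2.imwrite("pics/"+o,cv2.convertScaleAbs(a,alpha=1.6,beta=-10))
z("top",170,250,200,315,7,"zt.png")
z("side",185,275,235,315,8 if 0 else 6,"zs.png")
z("top",140,290,175,335,4,"zb.png")
```

```text
(no output)
```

View pics/zt.png

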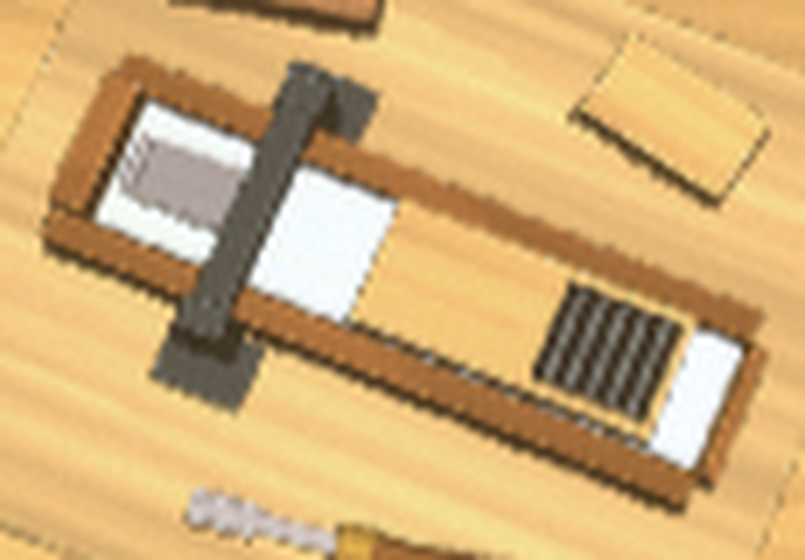

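View pics/zs.png

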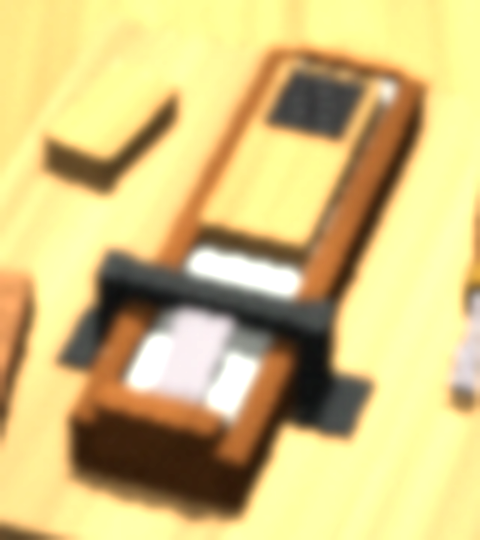

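View pics/zb.png

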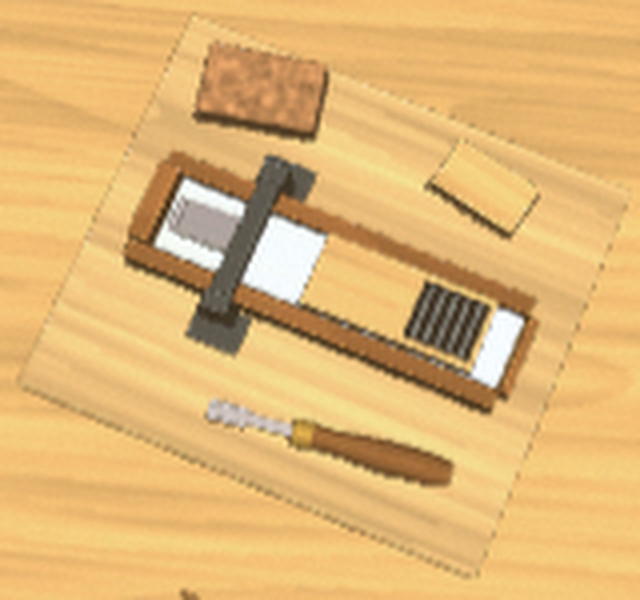

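```bash
cat > fit.py <<'E'
from h import *
m=lambda X,Y,k,c,r:((X+.5)/k-.5+c,(Y+.5)/k-.5+r)
tc=lambda X,Y:m(X,Y,4,175,140); tz=lambda X,Y:m(X,Y,7,200,170); sz=lambda X,Y:m(X,Y,6,235,185); sc=lambda X,Y:m(X,Y,5,195,180)
L=[('top',tc(20,383),(180,155,18)),('top',tc(195,14),(180,-155,18)),('top',tc(628,203),(-180,-155,18)),('top',tc(478,577),(-180,155,18)),
('top',tz(46,218),(140,43,54)),('top',tz(128,58),(140,-43,54)),('top',tz(765,313),(-145,-43,54)),('top',tz(690,493),(-145,43,54)),
('top',tz(217,340),(53,57.5,75)),('top',tz(335,82),(53,-57.5,75)),
('side',sc(48,418),(180,-155,18)),('side',sc(738,140),(-180,155,18)),('side',sc(583,563),(180,155,18)),
('side',sz(244,460),(140,43,54)),('side',sz(74,412),(140,-43,54)),('side',sz(425,88),(-145,43,54)),('side',sz(275,52),(-145,-43,54))]
res=lambda p,cam=None:np.concatenate([proj(n,fw(p,P))[0]-u for n,u,P in L if cam in(None,n)])
s=least_squares(res,[560,45,1.26],loss='soft_l1',x_scale=[10,10,.1]); print(s.x); print(s.fun.reshape(-1,2).round(1).tolist())
for cam in('top','side'):
    q=least_squares(res,s.x,args=(cam,),loss='soft_l1',x_scale=[10,10,.1]).x; print(cam,q, res(q,cam).reshape(-1,2).round(1).tolist())
np.save('fix.npy',s.x)
# blank from top: pad corners, front edge, at z=66 along fixture
def pix(n,u,z,p):
    return least_squares(lambda a:proj(n,fw(p,[(a[0],a[1],z)]))[0]-u,[0,0]).x
q=least_squares(res,s.x,args=('top',),loss='soft_l1',x_scale=[10,10,.1]).x
for nm,u in dict(front_r=(397,203),front_l=(352,320),back_r=(697,325),back_l=(650,445),padbl=(645,418),padbr=(685,320),padfr=(572,284),padfl=(533,377)).items(): print(nm,pix('top',tz(*u),66,q).round(1))
q=least_squares(res,s.x,args=('side',),loss='soft_l1',x_scale=[10,10,.1]).x
for nm,u in dict(front_l=(202,222),front_r=(305,247),padfr=(345,137),padfl=(267,122),padbl=(292,72)).items(): print('side',nm,pix('side',sz(*u),66,q).round(1))
E
python3 fit.py; python3 ov.py 0 -48 0
```

```text
[563.93819793  44.35840057   1.26585434]
[[-0.6, 0.5], [-0.7, -0.0], [1.1, -3.4], [-0.5, 0.6], [-0.8, 2.9], [-0.1, -0.9], [0.2, -0.1], [-0.4, 1.9], [-0.3, 0.3], [-0.7, 0.4], [-1.1, -1.3], [-0.1, -0.9], [-0.3, 0.1], [0.2, -0.3], [-1.3, -0.3], [0.4, -2.3], [-0.5, -2.2]]
top [564.86889455  43.52982045   1.26371854] [[-0.4, 0.0], [-0.2, -0.4], [1.4, -3.5], [-0.3, 0.4], [-0.4, 2.5], [0.3, -1.2], [0.5, -0.3], [-0.1, 1.7], [0.0, -0.1], [-0.3, 0.1]]
side [562.8502959   47.12049278   1.26811757] [[-0.8, -0.4], [0.2, -0.4], [0.3, 0.9], [0.7, 0.5], [-0.9, 0.5], [0.6, -1.8], [-0.3, -1.6]]
front_r [ 10.4 -23.3]
front_l [ 7.9 28. ]
back_r [-120.5  -23.8]
back_l [-121.5   28.5]
padbl [-115.5   19.2]
padbr [-115.2  -23.8]
padfr [-67.8 -19.8]
padfl [-68.   21.3]
side front_l [ 11.3 -25.8]
side front_r [11.1 26.6]
side padfr [-71.7  20.2]
side padfl [-69.4 -20.4]
side padbl [-111.2  -21.2]
```

Run:
```python
from h import *
for n in C: print(n,proj(n,[[154,528,218.7],[0,0,0],[154,528,300]]).round(1).tolist())
p=np.load('fix.npy')
for n,(r0,r1,c0,c1,k) in dict(side=(180,300,190,350,5),top=(140,290,175,335,5)).items():
    a=cv2.resize(cv2.imread(f"pics/{n}0.png")[r0:r1,c0:c1],None,fx=k,fy=k,interpolation=cv2.INTER_CUBIC)
    for x in(-180,180,-145,140,53,125):
      for y in (-155,155,-43,43,-29,29,-57.5,57.5):
        for z in(0,18,54,75):
          if (abs(x)==180)==(abs(y)==155) and (z<20)==(abs(x)==180) and (z==75)==(x==53)==(abs(y)==57.5):
            u=(proj(n,fw(p,[(x,y,z)]))[0]-[c0,r0]+.5)*k-.5
            cv2.circle(a,tuple(np.round(u).astype(int).tolist()),3,(0,255,0) if z else (0,0,255),-1)
    cv2.imwrite(f"pics/pt_{n}.png",cv2.convertScaleAbs(a,alpha=1.4))
```

```text
side [[496.7, 346.7], [463.5, 231.9], [512.4, 320.0]]
top [[30.4, 346.2], [252.9, 414.5], [8.4, 350.7]]
```

View pics/pt_top.png

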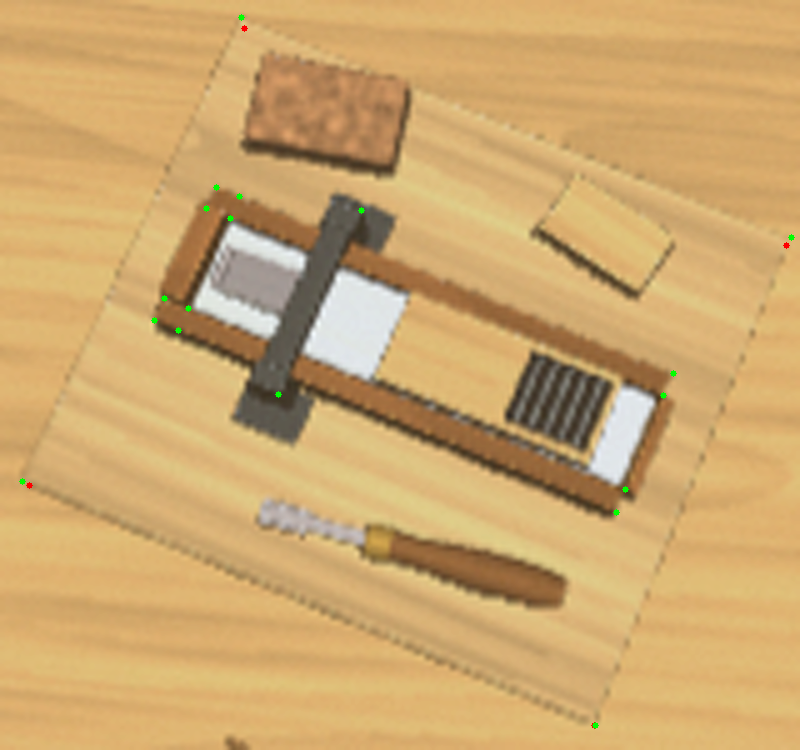

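View pics/pt_side.png

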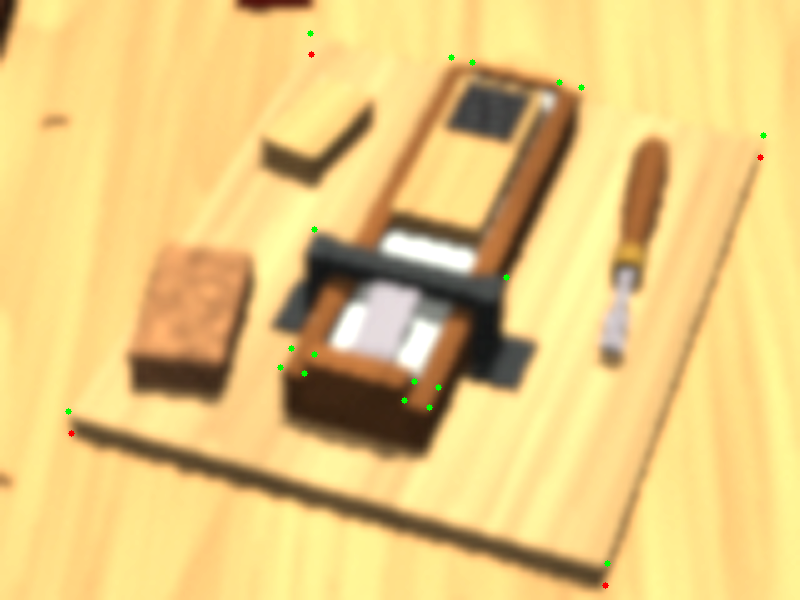

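Candidates for the blank in the top picture:
- Pad-bearing slab in the trough at (269,212).
- Red look-alikes at (141,160), (371,181) and (427,198).
- Offcut at (295,187).
- Light wood piece in the tray at (175,103).

The enlarged crop shows the slab in the trough with the ribbed black pad. It lies before the bar, with its front at fixture x≈10 and its pad centre at x≈-91, so that one is the blank.

```bash
cat >> h.py <<'E'
FX=np.array([563.9,45.0,1.266])
def W(x,y,z): return fw(FX,[(x,y,z)])[0].tolist()
O=[np.pi,0,1.266]
E
python3 - <<'E'
from bench import robot
from h import *
print(robot.inverse_kinematics(W(-91,0,150),O),robot.inverse_kinematics(W(26,0,58),O),robot.inverse_kinematics(W(-91,0,58),O))
robot.move_gripper(0.0)
robot.move_ptp(W(-91,0,130),O)
print(robot.current_t(),robot.current_tcp_pos(),W(-91,0,130),robot.current_gripper_width(),robot.current_contact_force())
for n in("side","top"):
    d=robot.get_image(n); cv2.imwrite(f"pics/{n}1.png",d["img"])
for n,(r0,r1,c0,c1,k) in dict(side=(160,300,190,350,4),top=(140,290,175,335,4)).items():
    cv2.imwrite(f"pics/c1{n}.png",cv2.resize(cv2.imread(f"pics/{n}1.png")[r0:r1,c0:c1],None,fx=k,fy=k,interpolation=cv2.INTER_CUBIC))
E
```

```text
[-2.85100074e-01  2.94074054e-01  1.66322195e+00 -4.44089210e-16
  1.18429665e+00  1.96962531e-02] [-7.20923704e-02  4.56722095e-01  1.67174000e+00 -4.44089210e-16
  1.01313056e+00  2.32703956e-01] [-2.85100074e-01  4.00080976e-01  1.76717705e+00 -4.44089210e-16
  9.74334627e-01  1.96962531e-02]
4.0083 [536.66390134 -40.94976439 130.1497994 ] [536.5910004716349, -41.80563659555614, 130.0] 0.0073095761001559425 [-0.0873886  -0.11100382 -0.07354022]
```

View pics/c1side.png

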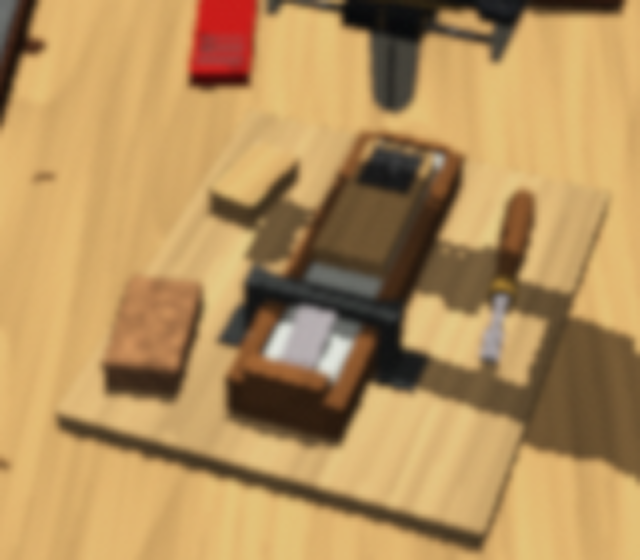

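View pics/c1top.png

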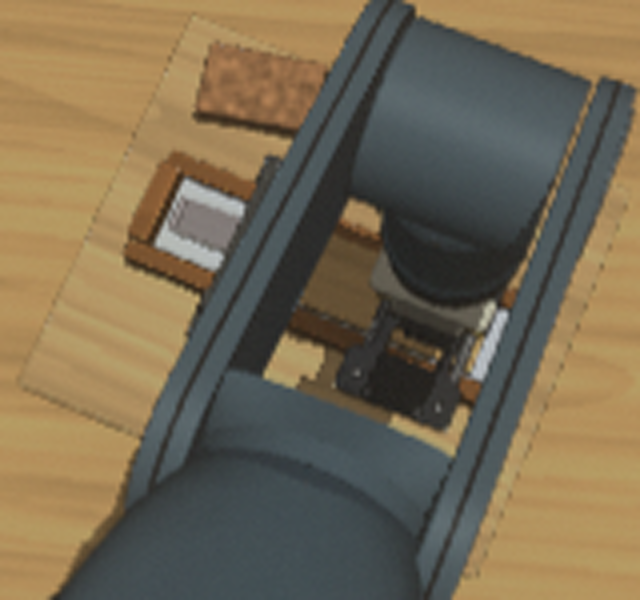

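Run:
```python
from bench import robot
from h import *
print(proj('side',[robot.current_tcp_pos()]),)
robot.move_linear(W(-91,0,74),speed=120)
r=robot.move_linear(W(-91,0,56),speed=15,f_stop=3)
print(r,robot.current_t(),robot.current_tcp_pos(),robot.current_contact_force())
for n in("side",):
    d=robot.get_image(n); cv2.imwrite(f"pics/{n}2.png",d["img"])
for n,(r0,r1,c0,c1,k) in dict(side=(160,290,210,340,5)).items():
    cv2.imwrite(f"pics/c2{n}.png",cv2.resize(cv2.imread(f"pics/{n}2.png")[r0:r1,c0:c1],None,fx=k,fy=k,interpolation=cv2.INTER_CUBIC)[:600])
```

```text
[[287.90726045 185.26144289]]
True 5.4167 [536.63912169 -41.83047239  65.09097848] [0.51980919 0.39068598 5.81479361]
```

View pics/c2side.png

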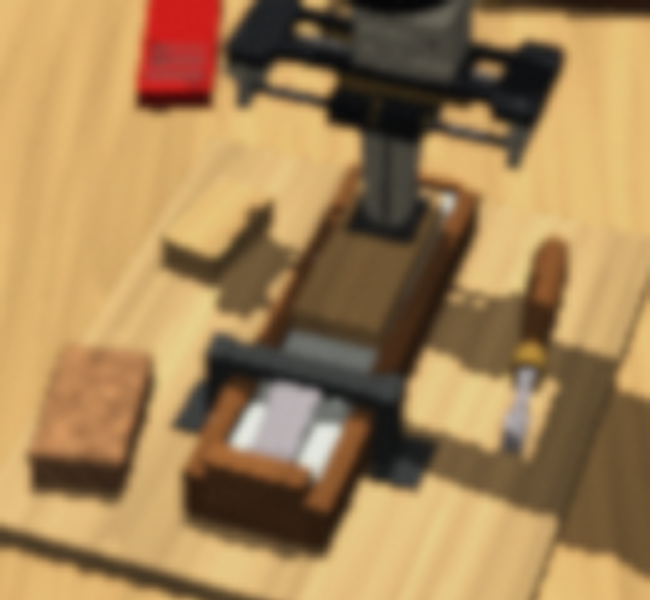

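The fingers are on the black pad (side crop about (390,225)), with pad visible ahead of and beside them. They touched at z≈65–66 mm, so now I press.

Run:
```python
from bench import robot
from h import *
robot.move_linear(W(-91,0,58.3),speed=20)
p=robot.current_tcp_pos(); print(robot.current_t(),p,robot.current_contact_force())
def go(x,sp,f=None):
    r=robot.move_linear(W(x,0,58.3),speed=sp,f_stop=f); q=robot.current_tcp_pos()
    print(x,r,round(robot.current_t(),2),q.round(2),np.round(robot.current_contact_force(),1)); return r
go(-60,25,15)
```

```text
5.95 [537.09033359 -41.93502571  59.22377824] [-1.4886488  -0.26080792  9.93213813]
-60 False 7.34 [547.13 -12.74  59.62] [-0.9 -0.9  9.9]
```

Run:
```python
from bench import robot
from h import *
robot.move_linear(W(-60,0,56.8),speed=20)
print(robot.current_t(),robot.current_tcp_pos(),robot.current_contact_force())
d=robot.get_image("side"); cv2.imwrite("pics/side3.png",d["img"])
cv2.imwrite("pics/c3side.png",cv2.resize(d["img"][170:285,210:340],None,fx=5,fy=5,interpolation=cv2.INTER_CUBIC))
```

```text
7.5917 [547.10327785 -12.72176355  58.17203076] [-0.49306109 -0.52493677 10.96537062]
```

View pics/c3side.png

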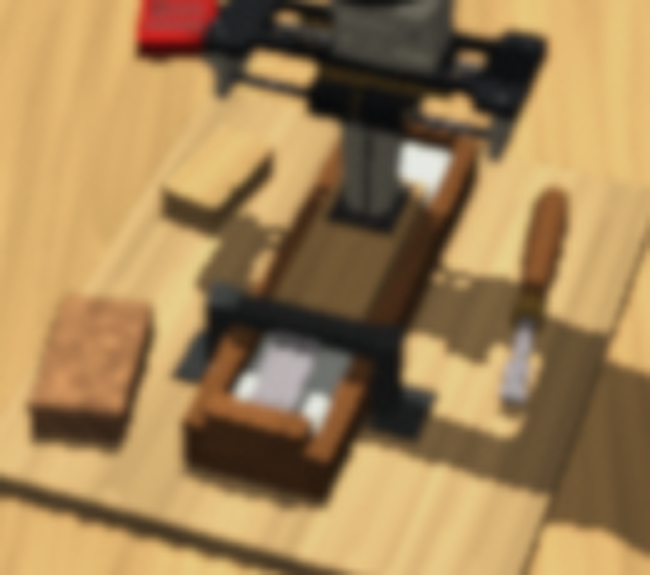

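The blank moves with the fingers and is pressed to about 7.5 mm. Its front is now just short of the bar (crop about (320,300)), and the tips are still on the pad at (365,215). Next I slide it on.

Run:
```python
from bench import robot
from h import *
def go(x,sp,f=None,z=56.8):
    r=robot.move_linear(W(x,0,z),speed=sp,f_stop=f); q=robot.current_tcp_pos()
    i=(q[:2]-FX[:2])@np.array([[np.cos(FX[2]),-np.sin(FX[2])],[np.sin(FX[2]),np.cos(FX[2])]])
    F=robot.current_contact_force(); c,s=np.cos(FX[2]),np.sin(FX[2])
    print(x,r,round(robot.current_t(),2),'fix',i.round(1),round(q[2],2),'F along',round(c*F[0]+s*F[1],1),'z',round(F[2],1)); return r
for x in(-40,-20,0,12):
    if go(x,25,12): break
d=robot.get_image("side"); cv2.imwrite("pics/side4.png",d["img"])
cv2.imwrite("pics/c4side.png",cv2.resize(d["img"][170:285,210:340],None,fx=5,fy=5,interpolation=cv2.INTER_CUBIC))
```

```text
-40 False 8.59 fix [-40.   -1.4] 58.33 F along -0.6 z 11.5
-20 False 9.54 fix [-19.9  -1.4] 58.35 F along -0.8 z 11.2
0 False 10.49 fix [-0.1 -1.4] 58.15 F along -1.3 z 9.8
12 False 11.12 fix [11.9 -1. ] 57.88 F along -1.3 z 9.1
```

View pics/c4side.png

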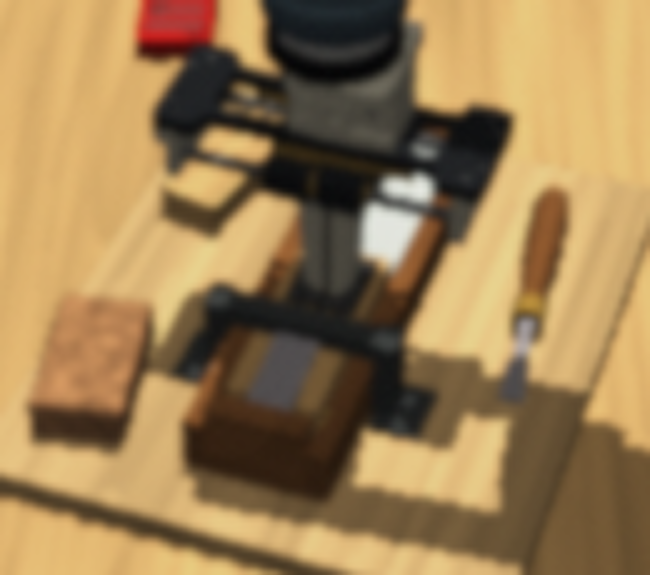

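The blank is under the bar and the leaf lies on it. A small gap remains to the stop (crop about (270,405)), so I finish slowly until it makes firm contact.

Run:
```python
from bench import robot
from h import *
def go(x,sp,f=None,z=56.8):
    r=robot.move_linear(W(x,0,z),speed=sp,f_stop=f); q=robot.current_tcp_pos()
    i=(q[:2]-FX[:2])@np.array([[np.cos(FX[2]),-np.sin(FX[2])],[np.sin(FX[2]),np.cos(FX[2])]])
    F=robot.current_contact_force(); c,s=np.cos(FX[2]),np.sin(FX[2])
    print(x,r,round(robot.current_t(),2),'fix',i.round(1),round(q[2],2),'F along',round(c*F[0]+s*F[1],1),'z',round(F[2],1)); return r
for x in(18,21,24,27,30,33):
    if go(x,12,5): break
d=robot.get_image("side"); cv2.imwrite("pics/side5.png",d["img"])
cv2.imwrite("pics/c5side.png",cv2.resize(d["img"][170:285,210:340],None,fx=5,fy=5,interpolation=cv2.INTER_CUBIC))
```

```text
18 False 11.82 fix [17.7 -1. ] 57.87 F along -1.7 z 8.6
21 False 12.22 fix [20.8 -1. ] 57.87 F along -1.4 z 8.0
24 False 12.62 fix [23.8 -1. ] 57.85 F along -1.1 z 8.0
27 True 12.91 fix [25.5 -0.8] 58.09 F along -1.0 z 7.4
```

View pics/c5side.png

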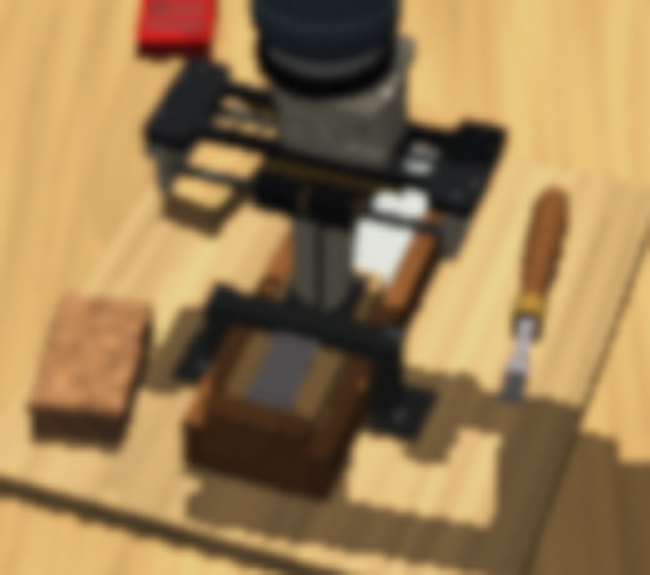

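Run:
```python
from bench import robot
from h import *
def go(x,sp,f=None,z=56.8):
    r=robot.move_linear(W(x,0,z),speed=sp,f_stop=f); q=robot.current_tcp_pos()
    i=(q[:2]-FX[:2])@np.array([[np.cos(FX[2]),-np.sin(FX[2])],[np.sin(FX[2]),np.cos(FX[2])]])
    F=robot.current_contact_force(); c,s=np.cos(FX[2]),np.sin(FX[2])
    print(x,r,round(robot.current_t(),2),'fix',i.round(1),round(q[2],2),'F along',round(c*F[0]+s*F[1],1),'z',round(F[2],1)); return r
go(29,8,6)
robot.sleep(.3)
F=robot.current_contact_force();print(F)
```

```text
29 True 13.26 fix [25.6 -0.9] 58.35 F along -0.6 z 8.0
[-1.52675763 -0.19917274  6.73015052]
```

```bash
python3 - <<'E'
from bench import robot
from h import *
p=robot.current_tcp_pos()
robot.move_linear([p[0],p[1],72],speed=20); print(robot.current_contact_force())
robot.move_linear([p[0],p[1],150],speed=150)
robot.move_j([1.084,0.259,1.535,0,1.348,0.2])
print(robot.current_t(),robot.current_contact_force())
for n,(r0,r1,c0,c1,k) in dict(side=(180,295,205,345,5),top=(150,275,180,330,5)).items():
    d=robot.get_image(n); cv2.imwrite(f"pics/{n}6.png",d["img"])
E
python3 ov.py 6 60 5
python3 - <<'E'
import cv2
for n,(r0,r1,c0,c1,k) in dict(side=(180,295,205,345,5),top=(150,275,180,330,5)).items():
    cv2.imwrite(f"pics/c6{n}.png",cv2.convertScaleAbs(cv2.resize(cv2.imread(f"pics/{n}6.png")[r0:r1,c0:c1],None,fx=k,fy=k,interpolation=cv2.INTER_CUBIC),alpha=1.4))
E
```

```text
[ 0.42684081 -0.44982561  0.29122415]
17.3167 [ 0.37596524 -0.15067107 -0.50877837]
```

View pics/c6side.png

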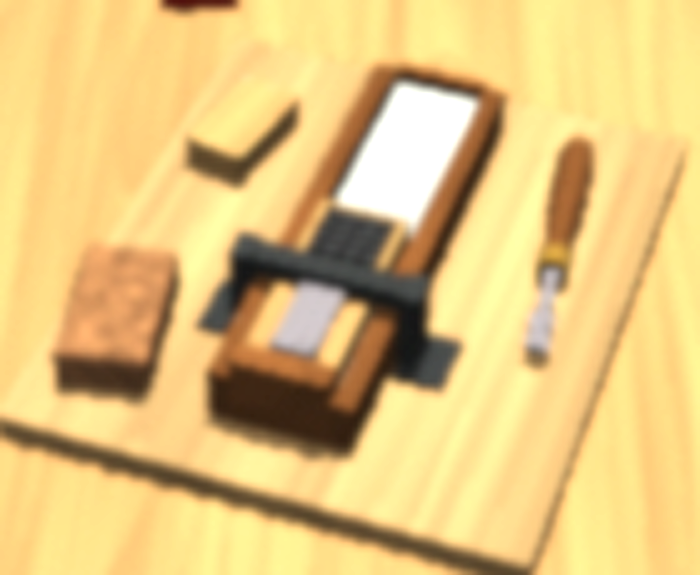

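View pics/c6top.png

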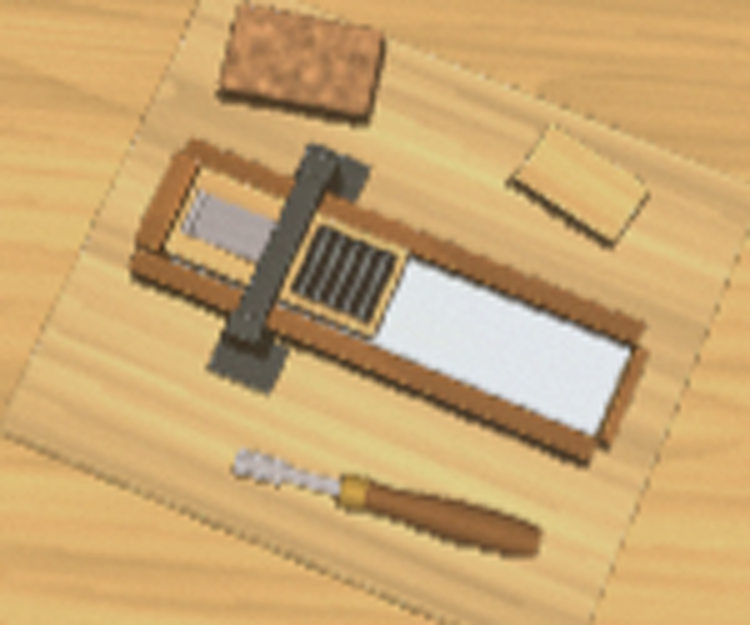

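View pics/ov_top6_60.png

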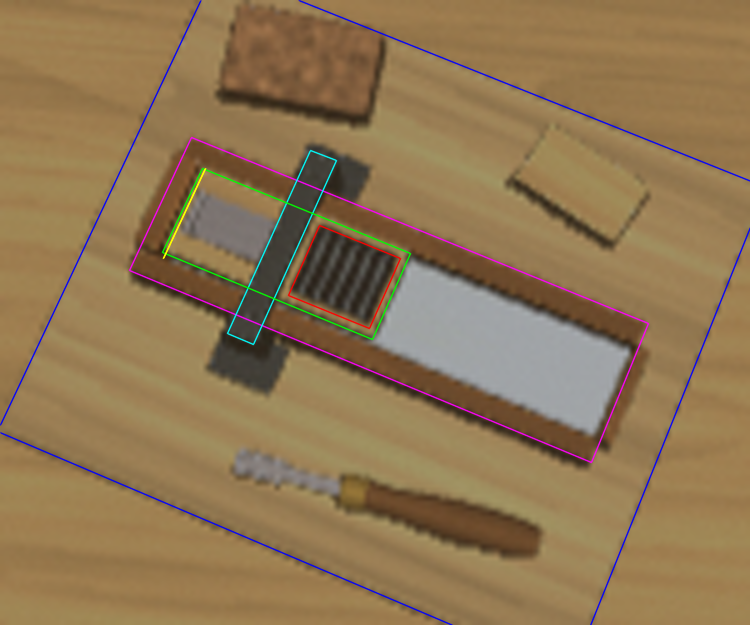

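The blank's pad and back edge (top crop about (410,257) to (374,338)) match the computed home pose. Its front meets the stop, the leaf lies on it, and the tools are where they were.

Run:
```python
from bench import robot
print(robot.current_t()); robot.hand_in()
```

```text
17.4167
the job is handed in; nothing more can be done
```

The blank is loaded: it sits under the bar and the leaf spring, against the end stop, and I have handed the job in at 17.4 s.

**What I did:** With the closed fingertips on the rubber pad, I pressed the bed down about 6 to 8 mm. I slid the blank about 116 mm along the trough until it met the stop, then lifted straight off and moved the arm clear.

**What the last checks showed:**
- **Home position:** Two slow pushes against the stop halted the fingers at the same place, 25.5 and 25.6 mm along the fixture. I expected about 24, which is within my fixture estimate.
- **Final pictures:** The top picture matches the computed home pose to about 1 pixel (about 3 mm), and in both pictures the front meets the stop. The leaf lies on the blank, the rear part and pad show before the bar, and the tools beside the trough are where they were.
- **Force:** The wrist force read close to zero after release.

**What disagreed:**
- The two cameras put the fixture about 3 to 4 mm apart along the feed, so the proof of home is the contact with the stop rather than the pictures.
- While pressing, the arm sat 1 to 1.5 mm above the commanded height, so I lowered the command before the blank reached the bar.
- The final bed depth and leaf angle were not measured directly.

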